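Sticker a small stack of boards to dry

TASK

Build the drying stack on the stacking base: lay the long board on the two bearers, then the two stickers across it, one straight above each bearer, then the short board on the stickers, and last stand the iron weight on the middle of the short board to keep it flat. Centre every layer over the base, boards in line with it and stickers square across, and set each piece down rather than letting it fall. Leave the other offcuts lying where they are and let go of everything at the end.

Things in the scene. Friction and masses are not known exactly. Their poses are not given: they have to be found in the camera images.
- skid: Stacking base, fixed to the bench, left, ahead or right of the robot: plywood plate 190 x 100 x 12 mm with two wooden bearers across it, each 30 mm wide, 100 mm long, 28 mm high, so their tops are 40 mm above the bench. Origin: centre of the plate's underside. x along the plate, z up; the bearers' centrelines run along y at x = -70 and +70 mm.
- board_long: The long board, dark brown hardwood with white-sealed ends, 260 x 60 x 22 mm, about 0.23 kg, lying flat on the bench. Origin: centre of its underside; x along its length, y across its width, z up. Grasp across the 60 mm width.
- board_short: The short board, same wood and white-sealed ends, 200 x 60 x 22 mm, about 0.17 kg, lying flat on the bench. Origin: centre of its underside; x along its length, y across its width, z up.
- sticker_a: One of two identical stickers (spacer sticks), plain brown wood, 100 mm long and 19 x 19 mm square, about 26 g, lying on the bench. Origin: its very centre (9.5 mm above what it lies on); x along its length, z up. Either sticker may go over either bearer.
- sticker_b: The other sticker, identical to sticker_a, with the same origin and axes.
- weight: Dark iron weight standing on the bench, about 0.8 kg: round body 60 mm in diameter and 38 mm high, above it a thin neck (16 mm) and a round knob 26 mm in diameter from 48 to 68 mm height, to lift it by. Origin: centre of its underside; z up.
- offcut_thick: A thick wooden offcut, 100 x 38 x 38 mm, lying on the bench: not a sticker, leave it. Origin: centre of its underside; x along its length.
- offcut_stub: A short wooden stub, 45 mm long and 19 x 19 mm square, lying on the bench: too short for a sticker, leave it. Origin: centre of its underside; x along its length.
- offcut_slat: A thin flat wooden slat, 105 x 34 x 8 mm, lying on the bench: too thin for a sticker, leave it. Origin: centre of its underside; x along its length.
Mind the look-alikes: they are no part of the job. What is shaped like the sticker_b but pink or red is not meant.

How it is judged:
On the way, in this order (a step that is already met when the one before it is completed fails the run):
1. the long board lies centred on the two bearers, let go (x of board_long in the frame of skid between -0.015 and 0.015 m and y of board_long in the frame of skid between -0.012 and 0.012 m and z of board_long in the frame of skid between 0.035 and 0.045 m and angle between the x axis of board_long and the x axis of skid, either way round below 0.14 rad and angle between board_long's own z axis and vertical below 0.08 rad and contact force between the fingers and board_long below 0.2 N and linear speed of board_long below 0.02 m/s), for 0.2 s.
2. the two stickers lie across the long board, one above each bearer, let go (all of step 1 and (((x of sticker_a in the frame of skid between 0.058 and 0.082 m and y of sticker_a in the frame of skid between -0.015 and 0.015 m and z of sticker_a in the frame of skid between 0.0665 and 0.0765 m and angle between the x axis of sticker_a and the y axis of skid, either way round below 0.17 rad and contact force between the fingers and sticker_a below 0.2 N and linear speed of sticker_a below 0.02 m/s) and (x of sticker_b in the frame of skid between -0.082 and -0.058 m and y of sticker_b in the frame of skid between -0.015 and 0.015 m and z of sticker_b in the frame of skid between 0.0665 and 0.0765 m and angle between the x axis of sticker_b and the y axis of skid, either way round below 0.17 rad and contact force between the fingers and sticker_b below 0.2 N and linear speed of sticker_b below 0.02 m/s)) or ((x of sticker_a in the frame of skid between -0.082 and -0.058 m and y of sticker_a in the frame of skid between -0.015 and 0.015 m and z of sticker_a in the frame of skid between 0.0665 and 0.0765 m and angle between the x axis of sticker_a and the y axis of skid, either way round below 0.17 rad and contact force between the fingers and sticker_a below 0.2 N and linear speed of sticker_a below 0.02 m/s) and (x of sticker_b in the frame of skid between 0.058 and 0.082 m and y of sticker_b in the frame of skid between -0.015 and 0.015 m and z of sticker_b in the frame of skid between 0.0665 and 0.0765 m and angle between the x axis of sticker_b and the y axis of skid, either way round below 0.17 rad and contact force between the fingers and sticker_b below 0.2 N and linear speed of sticker_b below 0.02 m/s)))), for 0.2 s.
3. the short board lies centred on both stickers, let go (all of step 2 and x of board_short in the frame of skid between -0.015 and 0.015 m and y of board_short in the frame of skid between -0.012 and 0.012 m and z of board_short in the frame of skid between 0.076 and 0.086 m and angle between the x axis of board_short and the x axis of skid, either way round below 0.14 rad and angle between board_short's own z axis and vertical below 0.08 rad and contact force between the fingers and board_short below 0.2 N and linear speed of board_short below 0.02 m/s), for 0.2 s.
4. the weight stands on the middle of the short board, let go (all of step 3 and x of weight in the frame of skid between -0.015 and 0.015 m and y of weight in the frame of skid between -0.015 and 0.015 m and z of weight in the frame of skid between 0.098 and 0.108 m and angle between weight's own z axis and vertical below 0.08 rad and contact force between the fingers and weight below 0.2 N and linear speed of weight below 0.02 m/s), for 0.2 s.
At the end, for the whole second after the job is handed in: Released, at rest: both boards flat and centred over the base within 15 mm along, 12 mm across, 0.14 rad; a sticker over each bearer within 12 mm of its line, 15 mm of its middle, 0.17 rad of square; weight upright within 15 mm of the middle. Heights within 5 mm (all of step 4); the robot touches nothing.
It fails at once if a piece of the stack is let fall (moves faster than 0.6 m/s with no finger on it: a free fall of about 18 mm) ((contact force between the fingers and board_long below 0.2 N and linear speed of board_long above 0.6 m/s) or (contact force between the fingers and sticker_a below 0.2 N and linear speed of sticker_a above 0.6 m/s) or (contact force between the fingers and sticker_b below 0.2 N and linear speed of sticker_b above 0.6 m/s) or (contact force between the fingers and board_short below 0.2 N and linear speed of board_short above 0.6 m/s) or (contact force between the fingers and weight below 0.2 N and linear speed of weight above 0.6 m/s)).
It fails at once if one of the other offcuts is shifted by more than 25 mm (distance of any of offcut_thick, offcut_stub, offcut_slat from where it was at the start of the episode above 0.025 m).
It also fails if it takes over 131 s, if anything falls off the work surface, if the arm or the gripper's body presses on something with over 40 N, if the wrist force passes 120 N, or if a joint passes its speed limit or range.

ROBOT

A 6-joint arm with a two-finger parallel gripper is mounted at the origin on the work surface. World frame = base frame: x ahead of the robot, y to its left, z up, the work surface at z = 0. Lengths are in m, angles in rad, forces in N, time in s.
With the tool pointing down it reaches from about 0.325 to 0.85 m from the base axis. Payload 15.5 kg.
Tool frame: the origin (TCP) lies at the very end of the fingers, on their centre line; the grasp point (between the pads) lies ctrl.hold_point_z behind it (ctrl.hold_point_z is the distance from the TCP to the grasp point, in m); z points along the fingers, y is the line along which they close (so a half turn about z gives the same grasp; the last joint's range is limited). The gripper opens to 91 mm and grips with 3 to 60 N. Pads are 32 mm wide; open, the fingers measure 118 mm over their backs; the gripper's body (76 mm by 178 mm) begins 60 mm behind the grasp point.
Start: joints at [-1.27, 0.494, 1.345, -0, 1.302, -0.096], TCP at [0.241, -0.577, 0.192] pointing down, gripper open.
Joint ranges: [-2.91, 2.91], [-0.82, 2.16], [0.22, 2.67], [-1.22, 4.37], [0.12, 2.79], [-3.08, 3.08]. Speed limits (rad/s): [1.89, 1.89, 2.57, 3.01, 3.01, 3.01].

INTERFACE

Orientations are given as a rotation vector (axis times angle).
In Python, from bench import ctrl gives the robot as it stands. The module is installed in compiled form; this text tells all that it offers.
- The arm moves only by the shell command python3 -m handwheel 'ROWS' [FORCE]. ROWS is JSON, a list of rows, each an object with "linear": the shift along the world's x, y, z in units of 50 mm (1.0 is 50 mm), a list of three; "yaw": the turn about the world's z in units of 10 degrees (1.0 is 10 degrees); "jaw": the opening, from -1 (shut) to 1 (fully open). A call has 1 to 5 rows; each row is the pose to reach, as a shift and turn from the pose commanded when the call began; what a row does not reach only later rows make up. A row lasts 1/8 s, in which the tool goes at most 62.5 mm and 10.7 degrees, less where a joint would pass 70% of its speed; a pose out of reach is approached as far as the arm can. A call with a gripper value outside its range is refused whole. The fingers move at their own pace and stop on an object; FORCE is the grip in N (left out, the last holds). Time passes only in rows, so rows that repeat a pose let the fingers close. It gives the time, the measured TCP pose, the force, the opening and the grip force at its end, in the units of the state.
- ctrl.observe(): the state, without advancing time (a new reading comes with each control period).
- ctrl.camera(name): name is "side" or "top"; returns the picture (480x640x3 uint8, red, green, blue); there is no depth.
- ctrl.camera_model(name): a dict with "camera_matrix" (3x3 intrinsics, pixels), "rvec" (rotation vector, rad) and "tvec" (3), from world to camera coordinates, as OpenCV has them. Camera axes: x right, y down, z forward; pixel columns grow to the right and rows downward; lengths in m; the calibration is good to about 2 mm. A picture is of the moment at which its call begins. camera_model takes no time and is no camera call.
- ctrl.sign_off(): hands the job in; it is judged then, once.
The state is a dict: "clock": time; "joints": joint angles; "dq": joint speeds; "joint_torque": joint torques, N m; "position": TCP position; "tcp_rot": TCP orientation; "contact_force": force on the tool from outside, world axes, zero at the start; "wrist_torque": the same for the moment, N m; "finger_gap": finger opening in m; "gripper_force": force on a finger pad.
Only numpy, scipy, OpenCV 4.12 (cv2) and the standard library are available. Lean on these libraries where they do the work, as an engineer would, in place of code of your own. Each camera call takes 0.05 s, during which the arm holds its last target. There are 200 camera calls.

## Working session

There is one attempt and no reset: what is moved stays moved. The work goes in short steps, Python scripts to look and compute and a shell command to move; the robot and the scene stay as the last step left them, time stands still between calls to the robot, and variables do not carry over. Pictures are saved under pics/ and viewed, at most 14 in all, crops included, and the job is handed in when it is done.

```bash
mkdir -p pics; python3 - <<'E'
from bench import ctrl
import cv2
for n in("top","side"):
    cv2.imwrite(f"pics/{n}0.png",ctrl.camera(n)[:,:,::-1]); print(n,ctrl.camera_model(n))
s=ctrl.observe();print(s,ctrl.hold_point_z)
E
```

```text
top {'camera_matrix': array([[446.79930915,   0.        , 321.37754442],
       [  0.        , 446.79930915, 236.12626043],
       [  0.        ,   0.        ,   1.        ]]), 'rvec': array([ 2.21064963, -2.17531066,  0.05236483]), 'tvec': array([0.07563398, 0.49342099, 0.93607652])}
side {'camera_matrix': array([[597.75762449,   0.        , 317.64251547],
       [  0.        , 597.75762449, 236.35379894],
       [  0.        ,   0.        ,   1.        ]]), 'rvec': array([ 0.87367629, -2.62436232,  0.91463151]), 'tvec': array([0.42249852, 0.22824936, 1.44650169])}
{'clock': 0.1, 'joints': array([-1.27050562e+00,  4.94157065e-01,  1.34605833e+00,  2.85090100e-05,
        1.30247934e+00, -9.55108443e-02]), 'dq': array([-1.90841202e-05, -3.41647936e-03, -2.29060929e-03, -1.15478736e-04,
        5.91948246e-04, -9.89887434e-04]), 'joint_torque': array([ 1.43918620e-03, -8.80243063e+01, -3.82546270e+01,  7.07417680e-02,
        4.82069585e-02,  4.42636562e-06]), 'position': array([ 0.24086829, -0.57633693,  0.19127917]), 'tcp_rot': array([-3.07919805e+00, -6.17445524e-01,  1.33948743e-04]), 'contact_force': array([-1.08637485, -0.23169957,  0.48574972]), 'wrist_torque': array([-0.00308188, -0.02498371, -0.00299143]), 'gripper_force': 0.0, 'finger_gap': 0.09128423117007713} 0.0188
```

View pics/top0.png

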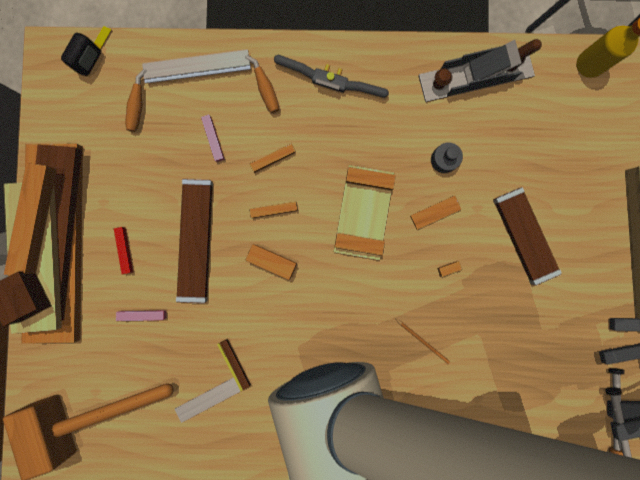

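View pics/side0.png

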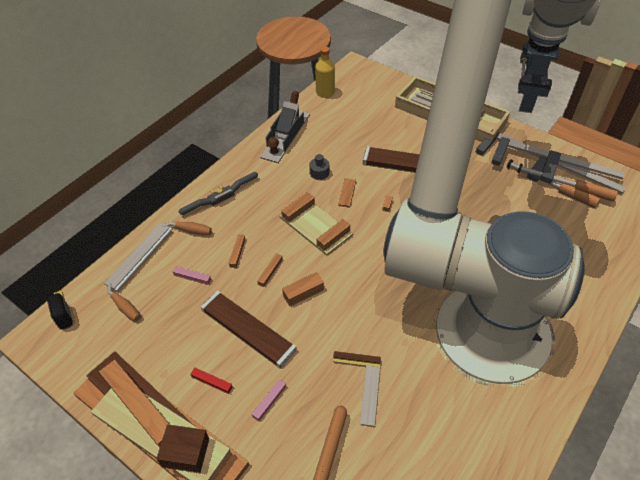

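Top view: the orange sticks are at (273,158) and (273,210), the thick offcut at (271,262), the slat at (436,212) and the stub at (449,269). The pink and red sticks on the left are decoys. The skid is at (365,213), the long board at (195,241), the short board at (527,236) and the weight at (448,158). The two slim 100 mm sticks fit the stickers. I'll measure and confirm in a crop.

```bash
cat > h.py <<'E'
import numpy as np, cv2
from bench import ctrl
def ray(n,px,z):
    m=ctrl.camera_model(n);R=cv2.Rodrigues(m["rvec"])[0];c=-R.T@m["tvec"]
    p=cv2.undistortPoints(np.float64(px).reshape(-1,1,2),m["camera_matrix"],None).reshape(-1,2)
    d=np.c_[p,np.ones(len(p))]@R
    return (c+d*((z-c[2])/d[:,2])[:,None])[:,:2]
def proj(n,p):
    m=ctrl.camera_model(n);return cv2.projectPoints(np.float64(p).reshape(-1,1,3),m["rvec"],m["tvec"],m["camera_matrix"],None)[0].reshape(-1,2)
def rect(n,mask,z):
    """largest blob of mask, cast on plane z -> centre, (long,short), angle of long axis deg"""
    cs=cv2.findContours(mask.astype(np.uint8),cv2.RETR_EXTERNAL,cv2.CHAIN_APPROX_NONE)[0]
    c=max(cs,key=cv2.contourArea).reshape(-1,2)
    w=ray(n,c,z); (x,y),(a,b),t=cv2.minAreaRect((w*1000).astype(np.float32))
    if a<b: a,b,t=b,a,t+90
    return np.round([x,y,a,b,(t+90)%180-90],1)
def win(mask,x0,y0,x1,y1):
    o=np.zeros_like(mask);o[y0:y1,x0:x1]=mask[y0:y1,x0:x1];return o
E
python3 - <<'E'
from h import *
im=cv2.imread("pics/top0.png");h=cv2.cvtColor(im,cv2.COLOR_BGR2HSV)
for k,(u,v) in dict(bench=(310,130),st=(273,210),st2=(273,158),bearer=(370,178),ply=(365,213),board=(195,241),bs=(527,236),thick=(265,258),white=(196,183),weight=(440,160),slat=(436,212)).items(): print(k,h[v-1:v+2,u-1:u+2].reshape(-1,3).mean(0).round())
cv2.imwrite("pics/crop0.png",cv2.resize(im[130:300,170:400],None,fx=3.4,fy=3.4,interpolation=cv2.INTER_CUBIC))
H,S,V=[h[:,:,i].astype(int) for i in range(3)]
print("H bench hist",np.percentile(H[100:130,290:420],[1,50,99]),np.percentile(S[100:130,290:420],[1,50,99]))
E
```

```text
bench [ 16. 136. 169.]
st [ 14. 180. 169.]
st2 [ 15. 181. 168.]
bearer [ 14. 183. 164.]
ply [ 34.  85. 173.]
board [ 11. 166.  85.]
bs [ 11. 172.  79.]
thick [ 14. 181. 167.]
white [109.  20. 162.]
weight [65.  7. 81.]
slat [ 14. 182. 165.]
H bench hist [16. 19. 23.] [115. 129. 141.]
```

View pics/crop0.png

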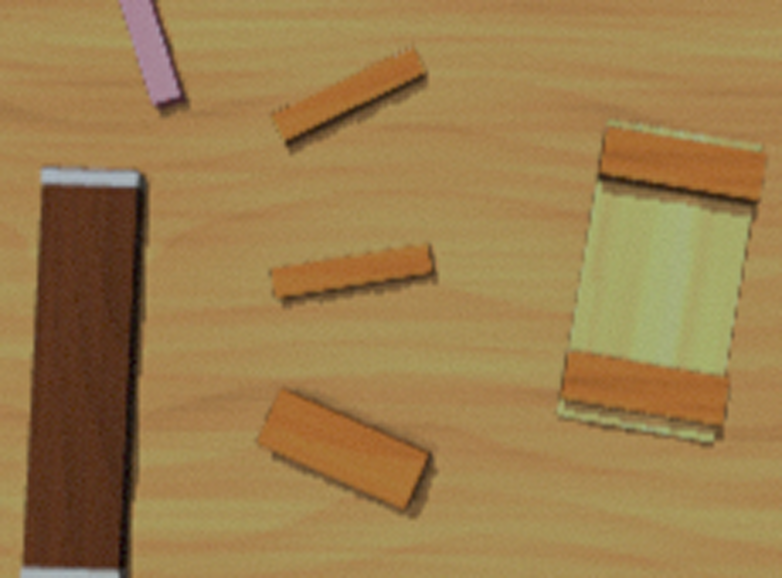

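The crop confirms it. The slim sticks in the crop at (350,95) and (352,272) are the stickers. The thick block at (345,450) is the offcut. The skid's bearers are at (683,165) and (645,390).

```bash
python3 - <<'E'
from h import *
im=cv2.imread("pics/top0.png");h=cv2.cvtColor(im,cv2.COLOR_BGR2HSV)
H,S,V=[h[:,:,i].astype(int) for i in range(3)]
o=(S>158)&(V>125); d=(V>60)&(V<110)&(S>130)&(S<215)
w=(S<60)&(V>120)
for n,m,b,z in [("stA",o,(240,140,305,178),.019),("stB",o,(240,195,305,225),.019),("thick",o,(235,235,305,290),.038),("slat",o,(400,190,470,235),.008),("stub",o,(430,255,470,282),.019),
 ("bear1",o,(335,160,400,195),.04),("bear2",o,(325,228,395,258),.04),
 ("ply",(H>25)&(S>60)&(V>100),(325,155,405,265),.012),("long",d|w,(165,170,220,310),.022),("short",d|w,(485,180,570,295),.022),("longdark",d,(165,170,220,310),.022),("shortdark",d,(485,180,570,295),.022)]:
    print(n,rect("top",win(m,*b),z))
wm=(S<60)&(V<130); wt=win(wm,425,135,470,180)
print("weight",rect("top",wt,.03), cv2.HoughCircles(cv2.GaussianBlur(im[130:185,420:475,2],(3,3),0),cv2.HOUGH_GRADIENT,1,5,param1=100,param2=8,minRadius=4,maxRadius=20))
cv2.imwrite("pics/wt.png",np.hstack([cv2.resize(im[130:185,420:475],None,fx=7,fy=7),cv2.resize(cv2.imread("pics/side0.png")[145:200,290:345],None,fx=7,fy=7)]))
E
```

```text
stA [658.8 191.4  97.3  18.6 -63. ]
stB [547.4 186.9  98.2  18.2 -79.6]
thick [436.9 188.2  99.   37.6  66.9]
slat [ 547.9 -160.   103.6   33.6  -64.6]
stub [ 427.9 -188.2   43.9   18.3  -68.6]
bear1 [614.  -16.3  98.9  28.6  81.3]
bear2 [475.9   4.8  99.2  29.   81.1]
ply [546.7  -6.1 106.7  98.4  -8.9]
long [478.9 353.5 259.2  59.7  -1. ]
short [ 500.2 -351.5  199.3   60.3   24.2]
longdark [478.8 353.6 233.8  59.2  -1.1]
shortdark [ 499.7 -350.9  173.8   58.6   24.1]
weight [ 661.1 -176.9   66.2   56.4  -44.2] [[[28.5 25.5 13.8]
  [24.5 29.5 13.8]
  [20.5 32.5  9.4]
  [33.5 26.5 10.3]
  [19.5 24.5  7.8]
  [32.5 21.5  7.4]
  [27.5 35.5  6.9]]]
```

View pics/wt.png

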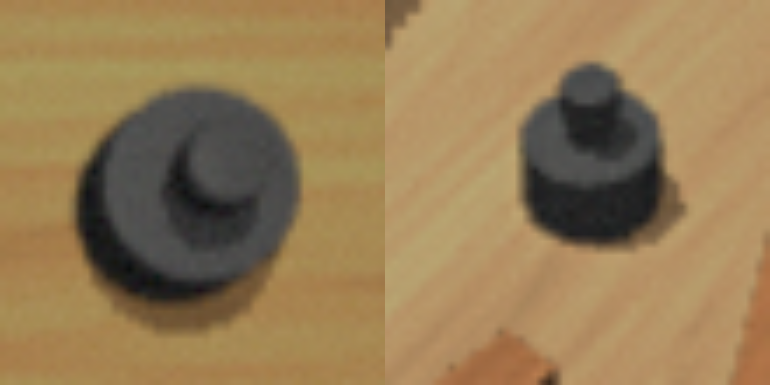

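```bash
python3 - <<'E'
from h import *
print(ray("top",[(448.8,156.3)],.038),ray("top",[(452.6,152.9)],.068), ray("side",[(290+206/7,145+85/7)],.068))
E
python3 -m handwheel '[{"linear":[0.24,0.93,0],"yaw":-0.12,"jaw":1},{"linear":[0.48,1.86,0],"yaw":-0.24,"jaw":1},{"linear":[0.72,2.79,0],"yaw":-0.36,"jaw":1},{"linear":[0.96,3.72,0],"yaw":-0.48,"jaw":1},{"linear":[1.19,4.65,0],"yaw":-0.6,"jaw":1}]' 30
python3 -m handwheel '[{"linear":[0.24,0.93,0],"yaw":-0.12,"jaw":1},{"linear":[0.48,1.86,0],"yaw":-0.24,"jaw":1},{"linear":[0.72,2.79,0],"yaw":-0.36,"jaw":1},{"linear":[0.96,3.72,0],"yaw":-0.48,"jaw":1},{"linear":[1.19,4.65,0],"yaw":-0.6,"jaw":1}]'
```

```text
[[ 0.66174463 -0.17949989]] [[ 0.66168252 -0.17873912]] [[ 0.65760973 -0.17822007]]
clock: 0.72
position: [0.3005, -0.3425, 0.1916]
tcp_rot: [-3.108, -0.454, 0.0]
contact_force: [1.1, 0.4, -0.1]
finger_gap: 0.0914
gripper_force: 0.0
clock: 1.35
position: [0.36, -0.1102, 0.1918]
tcp_rot: [-3.128, -0.291, -0.0]
contact_force: [0.8, -0.7, -0.5]
finger_gap: 0.0913
gripper_force: 0.0
```

```bash
cat > p.py <<'E'
from h import *
import math
def st():
    s=ctrl.observe();r=s["tcp_rot"];return s,round(2*math.degrees(math.atan2(r[1],r[0]))%180,2)
if __name__=="__main__":
    s,y=st();print(s["position"].round(4),"yaw",y,"gap",round(s["finger_gap"],4),"gf",round(s["gripper_force"],1),"F",s["contact_force"].round(1),"t",s["clock"],"q6",s["joints"][5].round(2))
E
python3 -m handwheel '[{"linear":[0.24,0.93,0],"yaw":-0.12,"jaw":1},{"linear":[0.48,1.86,0],"yaw":-0.24,"jaw":1},{"linear":[0.72,2.79,0],"yaw":-0.36,"jaw":1},{"linear":[0.96,3.72,0],"yaw":-0.48,"jaw":1},{"linear":[1.19,4.64,0],"yaw":-0.58,"jaw":1}]' >/dev/null
python3 -m handwheel '[{"linear":[0.24,0.93,0],"yaw":-0.12,"jaw":1},{"linear":[0.48,1.86,0],"yaw":-0.24,"jaw":1},{"linear":[0.72,2.79,0],"yaw":-0.36,"jaw":1},{"linear":[0.96,3.72,0],"yaw":-0.48,"jaw":1},{"linear":[1.19,4.64,0],"yaw":-0.58,"jaw":1}]' >/dev/null
python3 -m handwheel '[{"linear":[0,0,-0.7],"yaw":0,"jaw":1},{"linear":[0,0,-1.4],"yaw":0,"jaw":1},{"linear":[0,0,-2],"yaw":0,"jaw":1},{"linear":[0,0,-2.5],"yaw":0,"jaw":1},{"linear":[0,0,-2.8],"yaw":0,"jaw":1}]' >/dev/null
python3 p.py
```

```text
[0.4784 0.352  0.0504] yaw 179.08 gap 0.0912 gf 0.0 F [ 0.2 -0.3  0.5] t 3.225 q6 2.12
```

```bash

python3 -m handwheel '[{"linear":[0.01,0.02,-0.3],"yaw":0,"jaw":1},{"linear":[0.01,0.02,-0.6],"yaw":0,"jaw":1},{"linear":[0.01,0.02,-0.8],"yaw":0,"jaw":1},{"linear":[0.01,0.02,-0.92],"yaw":0,"jaw":1},{"linear":[0.01,0.02,-0.92],"yaw":0,"jaw":1}]' ; python3 p.py
python3 -m handwheel '[{"linear":[0,0,0],"yaw":0,"jaw":0.2},{"linear":[0,0,0],"yaw":0,"jaw":0.2},{"linear":[0,0,0],"yaw":0,"jaw":0.2},{"linear":[0,0,0],"yaw":0,"jaw":0.2},{"linear":[0,0,0],"yaw":0,"jaw":0.2}]' 30 ; python3 p.py
```

```text
clock: 3.85
position: [0.4794, 0.3533, 0.0056]
tcp_rot: [3.141, -0.025, -0.0]
contact_force: [-0.5, 0.5, -0.9]
finger_gap: 0.0914
gripper_force: 0.0
[0.4794 0.3533 0.0056] yaw 179.08 gap 0.0914 gf 0.0 F [-0.5  0.5 -0.9] t 3.85 q6 2.12
clock: 4.47
position: [0.4795, 0.3533, 0.0059]
tcp_rot: [-3.141, 0.025, -0.0]
contact_force: [0.1, -0.3, -0.1]
finger_gap: 0.0552
gripper_force: 0.0
[0.4795 0.3533 0.0059] yaw 179.08 gap 0.0552 gf 0.0 F [ 0.1 -0.3 -0.1] t 4.475 q6 2.12
```

```bash
python3 - <<'E'
from h import *
a=ctrl.camera("side")[:,:,::-1];b=ctrl.camera("top")[:,:,::-1]
cv2.imwrite("pics/g1.png",np.hstack([cv2.resize(a[240:400,170:330],(400,400)),cv2.resize(b[150:350,110:310],(400,400))]))
E
```

```text
(no output)
```

View pics/g1.png

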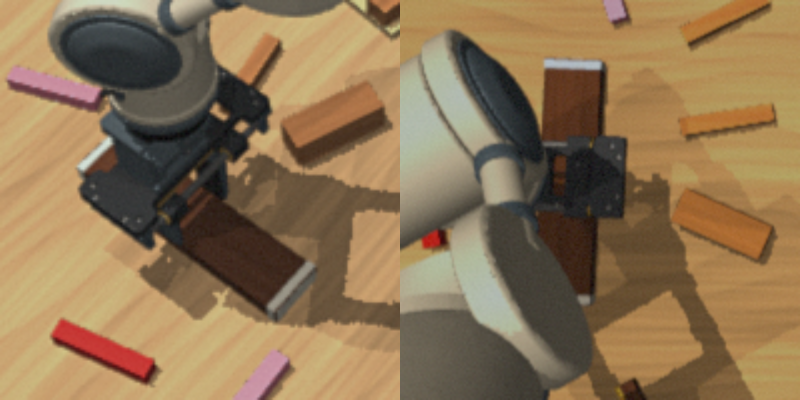

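```bash

python3 -m handwheel '[{"linear":[0,0,0],"yaw":0,"jaw":0.1},{"linear":[0,0,0],"yaw":0,"jaw":0.1},{"linear":[0,0,0],"yaw":0,"jaw":0.1}]' 30 >/dev/null; python3 p.py
python3 - <<'E'
from h import *
a=ctrl.camera("side")[:,:,::-1]
cv2.imwrite("pics/g2.png",cv2.resize(a[290:350,190:270],(800,600),interpolation=cv2.INTER_CUBIC))
E
```

```text
[0.4795 0.3533 0.0058] yaw 179.08 gap 0.0504 gf 0.0 F [-0.1  0.7  0.3] t 4.95 q6 2.12
```

View pics/g2.png

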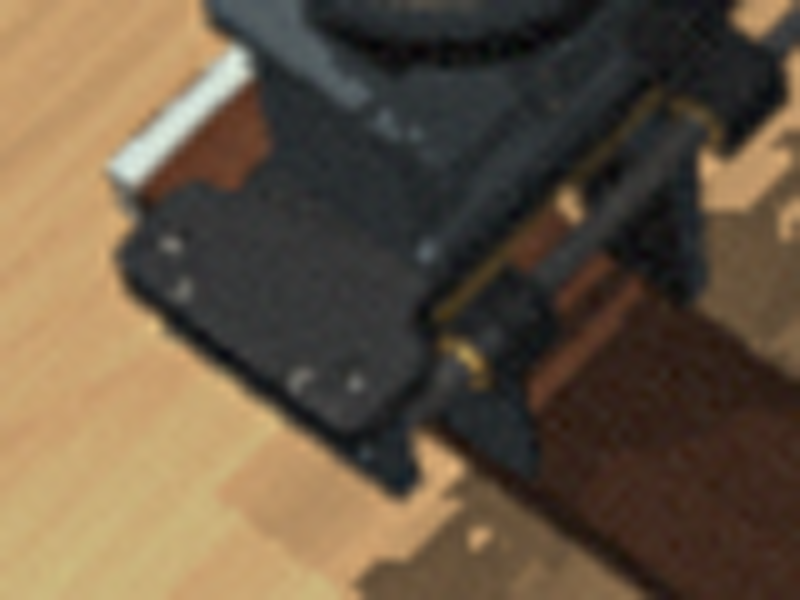

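```bash
python3 - <<'E'
from h import *
P=[(.4795+dx,.3533+dy,z) for z in(.006,.03) for dy in(-.025,.025,-.035,.035) for dx in(-.016,.016)]
q=(proj("side",P)-[190,290])*10
for p,u in zip(P,q):print(np.round(p,3),u.round())
B=[(.4795+dx,.3533+dy,.022) for dx in (-.13,.13) for dy in(-.03,.03)]
print(((proj("side",B)-[190,290])*10).round())
E
```

```text
[0.463 0.328 0.006] [683. 349.]
[0.496 0.328 0.006] [584. 281.]
[0.463 0.378 0.006] [547. 494.]
[0.496 0.378 0.006] [448. 424.]
[0.463 0.318 0.006] [709. 320.]
[0.496 0.318 0.006] [611. 253.]
[0.463 0.388 0.006] [519. 524.]
[0.496 0.388 0.006] [420. 454.]
[0.463 0.328 0.03 ] [673. 298.]
[0.496 0.328 0.03 ] [574. 230.]
[0.463 0.378 0.03 ] [535. 445.]
[0.496 0.378 0.03 ] [435. 374.]
[0.463 0.318 0.03 ] [700. 269.]
[0.496 0.318 0.03 ] [601. 202.]
[0.463 0.388 0.03 ] [507. 474.]
[0.496 0.388 0.03 ] [407. 404.]
[[1.057e+03 5.510e+02]
 [8.950e+02 7.370e+02]
 [2.510e+02 1.000e+00]
 [8.400e+01 1.640e+02]]
```

The side crop shows the fingertips at about z = 25 mm, at (540,470) and (690,300), although the state reads 6 mm. They closed over the top of the board, at no force. I'll open and feel my way down in small steps.

```bash

python3 -m handwheel '[{"linear":[0,0,0],"yaw":0,"jaw":1},{"linear":[0,0,0],"yaw":0,"jaw":1},{"linear":[0,0,0],"yaw":0,"jaw":1},{"linear":[0,0,0],"yaw":0,"jaw":1},{"linear":[0,0,0],"yaw":0,"jaw":1}]' 30 >/dev/null; python3 p.py
python3 -m handwheel '[{"linear":[0,0,-0.04],"yaw":0,"jaw":1},{"linear":[0,0,-0.04],"yaw":0,"jaw":1}]' >/dev/null; python3 p.py
python3 -m handwheel '[{"linear":[0,0,-0.03],"yaw":0,"jaw":1},{"linear":[0,0,-0.06],"yaw":0,"jaw":1},{"linear":[0,0,-0.06],"yaw":0,"jaw":1}]' >/dev/null; python3 p.py
python3 - <<'E'
from h import *
a=ctrl.camera("side")[:,:,::-1]
cv2.imwrite("pics/g3.png",cv2.resize(a[290:350,190:270],(800,600),interpolation=cv2.INTER_CUBIC))
E
```

```text
[0.4794 0.3533 0.0058] yaw 179.08 gap 0.0911 gf 0.0 F [ 0.4  0.6 -0.4] t 5.625 q6 2.12
[0.4793 0.3532 0.0036] yaw 179.08 gap 0.0915 gf 0.0 F [-1.   0.1 -0.8] t 5.875 q6 2.12
[0.4794 0.3533 0.0007] yaw 179.08 gap 0.0912 gf 0.0 F [0.  0.3 0.4] t 6.25 q6 2.12
```

View pics/g3.png

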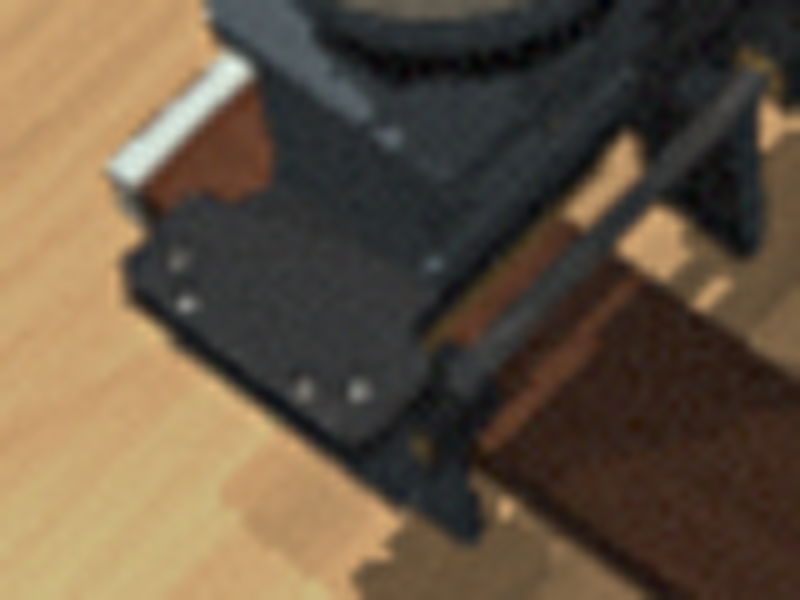

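```bash

python3 -m handwheel '[{"linear":[0,0,-0.04],"yaw":0,"jaw":1},{"linear":[0,0,-0.08],"yaw":0,"jaw":1},{"linear":[0,0,-0.08],"yaw":0,"jaw":1}]' >/dev/null; python3 p.py
python3 -m handwheel '[{"linear":[0,0,-0.03],"yaw":0,"jaw":1},{"linear":[0,0,-0.06],"yaw":0,"jaw":1},{"linear":[0,0,-0.06],"yaw":0,"jaw":1}]' >/dev/null; python3 p.py
python3 -m handwheel '[{"linear":[0,0,-0.03],"yaw":0,"jaw":1},{"linear":[0,0,-0.06],"yaw":0,"jaw":1},{"linear":[0,0,-0.06],"yaw":0,"jaw":1}]' >/dev/null; python3 p.py
```

```text
[ 0.4793  0.3533 -0.0034] yaw 179.08 gap 0.0906 gf 0.0 F [-0.7  0.8 -0.8] t 6.675 q6 2.12
[ 0.4794  0.3533 -0.0063] yaw 179.08 gap 0.091 gf 0.0 F [-0.6 -0.7  0.2] t 7.05 q6 2.12
[ 0.4794  0.3533 -0.0093] yaw 179.08 gap 0.091 gf 0.0 F [0.6 0.1 0.3] t 7.425 q6 2.12
```

```bash

for i in 1; do :; done
python3 -m handwheel '[{"linear":[0,0,-0.03],"yaw":0,"jaw":1},{"linear":[0,0,-0.06],"yaw":0,"jaw":1},{"linear":[0,0,-0.06],"yaw":0,"jaw":1}]' >/dev/null; python3 p.py
python3 -m handwheel '[{"linear":[0,0,-0.03],"yaw":0,"jaw":1},{"linear":[0,0,-0.03],"yaw":0,"jaw":1}]' >/dev/null; python3 p.py
python3 -m handwheel '[{"linear":[0,0,-0.03],"yaw":0,"jaw":1},{"linear":[0,0,-0.03],"yaw":0,"jaw":1}]' >/dev/null; python3 p.py
```

```text
[ 0.4794  0.3533 -0.0123] yaw 179.08 gap 0.091 gf 0.0 F [0.1 0.3 0. ] t 7.8 q6 2.12
[ 0.4794  0.3533 -0.0138] yaw 179.08 gap 0.0912 gf 0.0 F [-0.4  0.2 -0.1] t 8.05 q6 2.12
[ 0.4794  0.3533 -0.0153] yaw 179.07 gap 0.0911 gf 0.0 F [0.3 0.1 0.3] t 8.3 q6 2.12
```

```bash

python3 -m handwheel '[{"linear":[0,0,0],"yaw":0,"jaw":0.2},{"linear":[0,0,0],"yaw":0,"jaw":0.1},{"linear":[0,0,0],"yaw":0,"jaw":0.1},{"linear":[0,0,0],"yaw":0,"jaw":0.1},{"linear":[0,0,0],"yaw":0,"jaw":0.1}]' 30 >/dev/null; python3 p.py
```

```text
[ 0.4795  0.3533 -0.0152] yaw 179.07 gap 0.06 gf 30.0 F [-0.2 -0.7  1.2] t 8.925 q6 2.12
```

```bash

python3 -m handwheel '[{"linear":[0,0,0.1],"yaw":0,"jaw":0.1},{"linear":[0,0,0.5],"yaw":0,"jaw":0.1},{"linear":[0,0,1.1],"yaw":0,"jaw":0.1},{"linear":[0,0,1.7],"yaw":0,"jaw":0.1},{"linear":[0,0,2],"yaw":0,"jaw":0.1}]'  >/dev/null; python3 p.py
python3 -m handwheel '[{"linear":[0.1,-0.5,0],"yaw":-0.06,"jaw":0.1},{"linear":[0.24,-1.3,0],"yaw":-0.14,"jaw":0.1},{"linear":[0.38,-2.1,0],"yaw":-0.22,"jaw":0.1},{"linear":[0.53,-2.9,0],"yaw":-0.3,"jaw":0.1},{"linear":[0.68,-3.7,0],"yaw":-0.4,"jaw":0.1}]' >/dev/null
python3 -m handwheel '[{"linear":[0.15,-0.8,0],"yaw":-0.08,"jaw":0.1},{"linear":[0.3,-1.6,0],"yaw":-0.16,"jaw":0.1},{"linear":[0.45,-2.4,0],"yaw":-0.24,"jaw":0.1},{"linear":[0.58,-3.1,0],"yaw":-0.32,"jaw":0.1},{"linear":[0.64,-3.48,0],"yaw":-0.38,"jaw":0.1}]' >/dev/null
python3 -m handwheel '[{"linear":[0,0,0],"yaw":0,"jaw":0.1},{"linear":[0,0,-0.2],"yaw":0,"jaw":0.1},{"linear":[0,0,-0.4],"yaw":0,"jaw":0.1},{"linear":[0,0,-0.7],"yaw":0,"jaw":0.1},{"linear":[0,0,-0.7],"yaw":0,"jaw":0.1}]' >/dev/null; python3 p.py
```

```text
[0.4799 0.3536 0.0864] yaw 179.08 gap 0.0598 gf 30.0 F [ 0.3 -0.6 -1.8] t 9.55 q6 2.12
[ 0.5444 -0.0052  0.0483] yaw 171.31 gap 0.0599 gf 30.0 F [ 0.9 -0.3 -1.9] t 11.425 q6 1.6
```

```bash

python3 -m handwheel '[{"linear":[0.01,-0.01,-0.1],"yaw":0,"jaw":0.1},{"linear":[0.01,-0.01,-0.25],"yaw":0,"jaw":0.1},{"linear":[0.01,-0.01,-0.35],"yaw":0,"jaw":0.1},{"linear":[0.01,-0.01,-0.42],"yaw":0,"jaw":0.1},{"linear":[0.01,-0.01,-0.42],"yaw":0,"jaw":0.1}]' >/dev/null; python3 p.py
python3 -m handwheel '[{"linear":[0,0,-0.04],"yaw":0,"jaw":0.1},{"linear":[0,0,-0.06],"yaw":0,"jaw":0.1},{"linear":[0,0,-0.06],"yaw":0,"jaw":0.1}]' >/dev/null; python3 p.py
```

```text
[ 0.5459 -0.0062  0.0286] yaw 171.27 gap 0.0599 gf 30.0 F [-0.1  0.4 -3.6] t 12.05 q6 1.6
[ 0.5459 -0.0062  0.0258] yaw 171.28 gap 0.0596 gf 30.0 F [ 0.7 -0.6 -2.1] t 12.425 q6 1.6
```

```bash

python3 -m handwheel '[{"linear":[0,0,-0.02],"yaw":0,"jaw":0.1},{"linear":[0,0,-0.02],"yaw":0,"jaw":0.1}]' >/dev/null; python3 p.py
python3 -m handwheel '[{"linear":[0,0,0],"yaw":0,"jaw":0.4},{"linear":[0,0,0],"yaw":0,"jaw":0.9},{"linear":[0,0,0],"yaw":0,"jaw":0.9},{"linear":[0,0,0],"yaw":0,"jaw":0.9},{"linear":[0,0,0],"yaw":0,"jaw":0.9}]' >/dev/null; python3 p.py
python3 -m handwheel '[{"linear":[0,0,0.4],"yaw":0,"jaw":0.9},{"linear":[0,0,1.2],"yaw":0,"jaw":0.9},{"linear":[0,0,2],"yaw":0,"jaw":0.9},{"linear":[0,0,2],"yaw":0,"jaw":0.9}]' >/dev/null; python3 p.py
```

```text
[ 0.546  -0.0062  0.0248] yaw 171.28 gap 0.0598 gf 30.0 F [ 0.6 -0.2 -1.7] t 12.675 q6 1.6
[ 0.546  -0.0062  0.0248] yaw 171.28 gap 0.0866 gf 0.0 F [ 0.4  0.6 -0.3] t 13.3 q6 1.6
[ 0.5478 -0.0064  0.1275] yaw 171.28 gap 0.0869 gf 0.0 F [ 0.5  0.2 -0.2] t 13.8 q6 1.6
```

```bash

python3 -m handwheel '[{"linear":[0,0.26,0],"yaw":0.73,"jaw":0.1},{"linear":[0,0.52,0],"yaw":1.46,"jaw":0.1},{"linear":[0,0.78,0],"yaw":2.19,"jaw":0.1},{"linear":[0,1.03,0],"yaw":2.92,"jaw":0.1},{"linear":[0,1.29,0],"yaw":3.64,"jaw":0.1}]'  >/dev/null
python3 -m handwheel '[{"linear":[0,0.26,0],"yaw":0.73,"jaw":0.1},{"linear":[0,0.52,0],"yaw":1.46,"jaw":0.1},{"linear":[0,0.78,0],"yaw":2.19,"jaw":0.1},{"linear":[0,1.03,0],"yaw":2.92,"jaw":0.1},{"linear":[0,1.29,0],"yaw":3.64,"jaw":0.1}]'  >/dev/null
python3 -m handwheel '[{"linear":[0,0.26,0],"yaw":0.73,"jaw":0.1},{"linear":[0,0.52,0],"yaw":1.46,"jaw":0.1},{"linear":[0,0.78,0],"yaw":2.19,"jaw":0.1},{"linear":[0,1.03,0],"yaw":2.92,"jaw":0.1},{"linear":[0,1.29,0],"yaw":3.64,"jaw":0.1}]'  >/dev/null
python3 -m handwheel '[{"linear":[0,0,-0.6],"yaw":0,"jaw":0.1},{"linear":[0,0,-1.2],"yaw":0,"jaw":0.1},{"linear":[0,0,-1.6],"yaw":0,"jaw":0.1},{"linear":[0,0,-2],"yaw":0,"jaw":0.1},{"linear":[0,0,-2],"yaw":0,"jaw":0.1}]'  >/dev/null; python3 p.py
python3 - <<'E'
from h import *
im=ctrl.camera("top")[:,:,::-1].copy();cv2.imwrite("pics/t1.png",im);h=cv2.cvtColor(im,cv2.COLOR_BGR2HSV)
H,S,V=[h[:,:,i].astype(int) for i in range(3)]
d=(V>60)&(V<115)&(S>130)&(S<215)
print(rect("top",win(d|((S<50)&(V>130)),290,100,420,320),.062),rect("top",win(d,290,100,420,320),.062))
E
```

```text
[0.5445 0.187  0.023 ] yaw 100.48 gap 0.0503 gf 0.0 F [ 0.5  0.4 -0.5] t 16.3 q6 0.04
[545.7  -3.9 257.8  94.8  -8.9] [545.4  -4.1 233.9  94.8  -8.5]
```

View pics/t1.png

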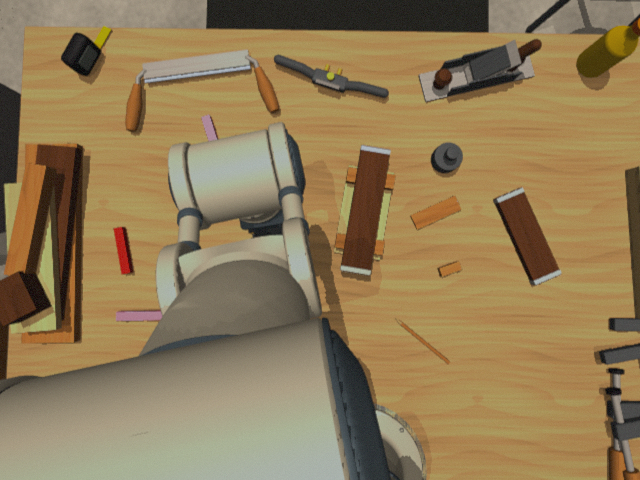

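The board lies straight on the bearers, from (375,150) to (357,272). The weight, slat, stub and short board have not moved.

```bash

python3 -m handwheel '[{"linear":[0.06,0,-0.2],"yaw":0,"jaw":0.1},{"linear":[0.06,0,-0.4],"yaw":0,"jaw":0.1},{"linear":[0.06,0,-0.6],"yaw":0,"jaw":0.1},{"linear":[0.06,0,-0.76],"yaw":0,"jaw":0.1},{"linear":[0.06,0,-0.76],"yaw":0,"jaw":0.1}]'  >/dev/null; python3 p.py
python3 -m handwheel '[{"linear":[0,0,0],"yaw":0,"jaw":-0.7},{"linear":[0,0,0],"yaw":0,"jaw":-0.7},{"linear":[0,0,0],"yaw":0,"jaw":-0.7},{"linear":[0,0,0],"yaw":0,"jaw":-0.7},{"linear":[0,0,0],"yaw":0,"jaw":-0.7}]' 15 >/dev/null; python3 p.py
```

```text
[ 0.5485  0.1872 -0.0139] yaw 100.48 gap 0.0504 gf 0.0 F [-0.1  0.3  0.4] t 16.975 q6 0.04
[ 0.5491  0.1874 -0.013 ] yaw 100.48 gap 0.0189 gf 15.0 F [-0.9 -0.4  4.6] t 17.6 q6 0.04
```

```bash

python3 -m handwheel '[{"linear":[0,0,0.1],"yaw":0,"jaw":-0.7},{"linear":[0,0,0.6],"yaw":0,"jaw":-0.7},{"linear":[0,0,1.2],"yaw":0,"jaw":-0.7},{"linear":[0,0,1.8],"yaw":0,"jaw":-0.7},{"linear":[0,0,2.1],"yaw":0,"jaw":-0.7}]'  >/dev/null; python3 p.py
python3 -m handwheel '[{"linear":[-0.28,-0.7,0],"yaw":-0.38,"jaw":-0.7},{"linear":[-0.57,-1.4,0],"yaw":-0.76,"jaw":-0.7},{"linear":[-0.86,-2.1,0],"yaw":-1.15,"jaw":-0.7},{"linear":[-1.14,-2.8,0],"yaw":-1.54,"jaw":-0.7},{"linear":[-1.42,-3.5,0],"yaw":-1.92,"jaw":-0.7}]'  >/dev/null
python3 -m handwheel '[{"linear":[-0.02,-0.13,0],"yaw":0,"jaw":-0.7},{"linear":[-0.02,-0.13,-0.3],"yaw":0,"jaw":-0.7},{"linear":[-0.02,-0.13,-0.5],"yaw":0,"jaw":-0.7},{"linear":[-0.02,-0.13,-0.6],"yaw":0,"jaw":-0.7},{"linear":[-0.02,-0.13,-0.6],"yaw":0,"jaw":-0.7}]'  >/dev/null; python3 p.py
```

```text
[0.5495 0.1875 0.0934] yaw 100.48 gap 0.0187 gf 15.0 F [ 0.5 -0.5 -0.6] t 18.225 q6 0.04
[0.4768 0.0061 0.0615] yaw 81.31 gap 0.0189 gf 15.0 F [ 0.4 -0.5  0.2] t 19.475 q6 0.04
```

```bash

python3 -m handwheel '[{"linear":[-0.02,-0.02,-0.08],"yaw":0,"jaw":-0.7},{"linear":[-0.02,-0.02,-0.16],"yaw":0,"jaw":-0.7},{"linear":[-0.02,-0.02,-0.2],"yaw":0,"jaw":-0.7},{"linear":[-0.02,-0.02,-0.22],"yaw":0,"jaw":-0.7},{"linear":[-0.02,-0.02,-0.22],"yaw":0,"jaw":-0.7}]'  >/dev/null; python3 p.py
python3 -m handwheel '[{"linear":[0,0,-0.02],"yaw":0,"jaw":-0.7},{"linear":[0,0,-0.02],"yaw":0,"jaw":-0.7}]'  >/dev/null; python3 p.py
```

```text
[0.476  0.0048 0.0508] yaw 81.28 gap 0.0189 gf 15.0 F [-0.4  0.5 -0.1] t 20.1 q6 0.04
[0.4759 0.0048 0.0498] yaw 81.28 gap 0.019 gf 15.0 F [ 0.1 -0.3 -0.8] t 20.35 q6 0.04
```

```bash

python3 -m handwheel '[{"linear":[0,0,-0.02],"yaw":0,"jaw":-0.7},{"linear":[0,0,-0.02],"yaw":0,"jaw":-0.7}]'  >/dev/null; python3 p.py
python3 -m handwheel '[{"linear":[0,0,0],"yaw":0,"jaw":-0.4},{"linear":[0,0,0],"yaw":0,"jaw":-0.1},{"linear":[0,0,0],"yaw":0,"jaw":0.1},{"linear":[0,0,0],"yaw":0,"jaw":0.1}]'  >/dev/null; python3 p.py
python3 -m handwheel '[{"linear":[0,0,0.3],"yaw":0,"jaw":0.1},{"linear":[0,0,1],"yaw":0,"jaw":0.1},{"linear":[0,0,1.5],"yaw":0,"jaw":0.1},{"linear":[0,0,1.5],"yaw":0,"jaw":0.1}]'  >/dev/null; python3 p.py
```

```text
[0.4761 0.0048 0.049 ] yaw 81.28 gap 0.0191 gf 15.0 F [-1.1  0.1  5.1] t 20.6 q6 0.04
[0.4759 0.0048 0.0488] yaw 81.28 gap 0.0501 gf 0.0 F [-0.1 -0.6 -0.3] t 21.1 q6 0.04
[0.477  0.0047 0.1253] yaw 81.28 gap 0.0501 gf 0.0 F [ 0.1 -0.3 -0.1] t 21.6 q6 0.04
```

```bash

python3 -m handwheel '[{"linear":[0.5,0.5,0],"yaw":0.5,"jaw":0.1},{"linear":[1,1,0],"yaw":1,"jaw":0.1},{"linear":[1.5,1.5,0],"yaw":1.5,"jaw":0.1},{"linear":[2,2,0],"yaw":2,"jaw":0.1},{"linear":[2.5,2.5,0],"yaw":2.5,"jaw":0.1}]'  >/dev/null
python3 -m handwheel '[{"linear":[0.6,0.6,0],"yaw":0.5,"jaw":0.1},{"linear":[1.16,1.23,0],"yaw":1.07,"jaw":0.1},{"linear":[1.16,1.23,-0.6],"yaw":1.07,"jaw":0.1},{"linear":[1.16,1.23,-1.2],"yaw":1.07,"jaw":0.1},{"linear":[1.16,1.23,-1.7],"yaw":1.07,"jaw":0.1}]'  >/dev/null
python3 -m handwheel '[{"linear":[0,0,-0.2],"yaw":0,"jaw":0.1},{"linear":[0,0,-0.2],"yaw":0,"jaw":0.1}]'  >/dev/null; python3 p.py
```

```text
[0.6585 0.1912 0.0281] yaw 116.97 gap 0.05 gf 0.0 F [ 0.  -0.2  0.1] t 23.1 q6 -0.28
```

```bash

python3 -m handwheel '[{"linear":[0,0,-0.2],"yaw":0,"jaw":0.1},{"linear":[0,0,-0.4],"yaw":0,"jaw":0.1},{"linear":[0,0,-0.6],"yaw":0,"jaw":0.1},{"linear":[0,0,-0.8],"yaw":0,"jaw":0.1},{"linear":[0,0,-0.8],"yaw":0,"jaw":0.1}]'  >/dev/null; python3 p.py
python3 -m handwheel '[{"linear":[0,0,0],"yaw":0,"jaw":-0.7},{"linear":[0,0,0],"yaw":0,"jaw":-0.7},{"linear":[0,0,0],"yaw":0,"jaw":-0.7},{"linear":[0,0,0],"yaw":0,"jaw":-0.7},{"linear":[0,0,0],"yaw":0,"jaw":-0.7}]' 15 >/dev/null; python3 p.py
```

```text
[ 0.6583  0.1912 -0.0122] yaw 116.97 gap 0.0502 gf 0.0 F [0.2 0.4 0.1] t 23.725 q6 -0.28
[ 0.6591  0.1913 -0.0109] yaw 116.98 gap 0.0189 gf 15.0 F [-0.4 -0.3  3.7] t 24.35 q6 -0.28
```

```bash

python3 -m handwheel '[{"linear":[0,0,0.1],"yaw":0,"jaw":-0.7},{"linear":[0,0,0.6],"yaw":0,"jaw":-0.7},{"linear":[0,0,1.2],"yaw":0,"jaw":-0.7},{"linear":[0,0,1.8],"yaw":0,"jaw":-0.7},{"linear":[0,0,2.1],"yaw":0,"jaw":-0.7}]'  >/dev/null; python3 p.py
python3 -m handwheel '[{"linear":[-0.13,-0.6,0],"yaw":-0.5,"jaw":-0.7},{"linear":[-0.26,-1.2,0],"yaw":-1,"jaw":-0.7},{"linear":[-0.39,-1.8,0],"yaw":-1.5,"jaw":-0.7},{"linear":[-0.52,-2.4,0],"yaw":-2,"jaw":-0.7},{"linear":[-0.65,-3,0],"yaw":-2.5,"jaw":-0.7}]'  >/dev/null
python3 -m handwheel '[{"linear":[-0.13,-0.6,0],"yaw":-0.5,"jaw":-0.7},{"linear":[-0.25,-1.15,0],"yaw":-1.07,"jaw":-0.7},{"linear":[-0.25,-1.15,-0.3],"yaw":-1.07,"jaw":-0.7},{"linear":[-0.25,-1.15,-0.6],"yaw":-1.07,"jaw":-0.7},{"linear":[-0.25,-1.15,-0.6],"yaw":-1.07,"jaw":-0.7}]'  >/dev/null; python3 p.py
```

```text
[0.6596 0.1914 0.0956] yaw 116.98 gap 0.0187 gf 15.0 F [ 0.2 -0.3 -1.1] t 24.975 q6 -0.28
[ 0.6129 -0.0152  0.062 ] yaw 81.37 gap 0.0185 gf 15.0 F [ 0.2 -0.3  0.4] t 26.225 q6 0.03
```

```bash

python3 -m handwheel '[{"linear":[0.01,-0.01,-0.08],"yaw":0,"jaw":-0.7},{"linear":[0.01,-0.01,-0.14],"yaw":0,"jaw":-0.7},{"linear":[0.01,-0.01,-0.18],"yaw":0,"jaw":-0.7},{"linear":[0.01,-0.01,-0.18],"yaw":0,"jaw":-0.7}]'  >/dev/null; python3 p.py
python3 -m handwheel '[{"linear":[0,0,-0.02],"yaw":0,"jaw":-0.7},{"linear":[0,0,-0.02],"yaw":0,"jaw":-0.7}]'  >/dev/null; python3 p.py
python3 -m handwheel '[{"linear":[0,0,-0.02],"yaw":0,"jaw":-0.7},{"linear":[0,0,-0.02],"yaw":0,"jaw":-0.7}]'  >/dev/null; python3 p.py
```

```text
[ 0.6145 -0.0166  0.0548] yaw 81.28 gap 0.0191 gf 15.0 F [ 0.3 -0.2 -1.5] t 26.725 q6 0.03
[ 0.6145 -0.0167  0.0539] yaw 81.27 gap 0.019 gf 15.0 F [-0.3 -0.2 -0.9] t 26.975 q6 0.03
[ 0.6144 -0.0167  0.0528] yaw 81.28 gap 0.0188 gf 15.0 F [ 0.1  0.1 -0.8] t 27.225 q6 0.03
```

```bash

python3 -m handwheel '[{"linear":[0,0,-0.03],"yaw":0,"jaw":-0.7},{"linear":[0,0,-0.03],"yaw":0,"jaw":-0.7}]'  >/dev/null; python3 p.py
python3 -m handwheel '[{"linear":[0,0,-0.02],"yaw":0,"jaw":-0.7},{"linear":[0,0,-0.02],"yaw":0,"jaw":-0.7}]'  >/dev/null; python3 p.py
```

```text
[ 0.6144 -0.0167  0.0512] yaw 81.28 gap 0.0187 gf 15.0 F [-0.5 -0.2 -0.9] t 27.475 q6 0.03
[ 0.6145 -0.0167  0.051 ] yaw 81.28 gap 0.0187 gf 15.0 F [-3.7  0.1 11.8] t 27.725 q6 0.03
```

```bash

python3 -m handwheel '[{"linear":[0,0,0.01],"yaw":0,"jaw":-0.4},{"linear":[0,0,0.01],"yaw":0,"jaw":-0.1},{"linear":[0,0,0.01],"yaw":0,"jaw":0.1},{"linear":[0,0,0.01],"yaw":0,"jaw":0.1}]'  >/dev/null; python3 p.py
python3 -m handwheel '[{"linear":[0,0,0.3],"yaw":0,"jaw":0.1},{"linear":[0,0,1],"yaw":0,"jaw":0.1},{"linear":[0,0,1.8],"yaw":0,"jaw":0.1},{"linear":[0,0,1.8],"yaw":0,"jaw":0.1}]'  >/dev/null
python3 -m handwheel '[{"linear":[-0.22,-0.67,0],"yaw":-0.57,"jaw":1},{"linear":[-0.45,-1.34,0],"yaw":-1.14,"jaw":1},{"linear":[-0.68,-2,0],"yaw":-1.71,"jaw":1},{"linear":[-0.91,-2.7,0],"yaw":-2.28,"jaw":1},{"linear":[-1.14,-3.35,0],"yaw":-2.85,"jaw":1}]'  >/dev/null
python3 -m handwheel '[{"linear":[-0.22,-0.67,0],"yaw":-0.57,"jaw":1},{"linear":[-0.45,-1.34,0],"yaw":-1.14,"jaw":1},{"linear":[-0.68,-2,0],"yaw":-1.71,"jaw":1},{"linear":[-0.91,-2.7,0],"yaw":-2.28,"jaw":1},{"linear":[-1.14,-3.35,0],"yaw":-2.86,"jaw":1}]'  >/dev/null
python3 -m handwheel '[{"linear":[0,0,-0.7],"yaw":0,"jaw":1},{"linear":[0,0,-1.4],"yaw":0,"jaw":1},{"linear":[0,0,-2],"yaw":0,"jaw":1},{"linear":[0,0,-2],"yaw":0,"jaw":1}]'  >/dev/null; python3 p.py
python3 - <<'E'
from h import *
im=ctrl.camera("top")[:,:,::-1].copy();cv2.imwrite("pics/t2.png",im);h=cv2.cvtColor(im,cv2.COLOR_BGR2HSV)
H,S,V=[h[:,:,i].astype(int) for i in range(3)]
o=(S>158)&(V>125)
for b in((330,150,405,190),(325,225,400,262)): print(rect("top",win(o,*b),.081))
cv2.imwrite("pics/t2c.png",cv2.resize(im[130:300,280:480],None,fx=3.5,fy=3.5))
E
```

```text
[ 0.6144 -0.0167  0.0507] yaw 81.28 gap 0.0498 gf 0.0 F [ 0.2 -0.8 -0.4] t 28.225 q6 0.03
[ 0.4991 -0.3506  0.039 ] yaw 24.17 gap 0.0913 gf 0.0 F [ 0.6 -0.3  0.9] t 30.475 q6 0.44
[614.9 -15.9  98.2  19.8  81.3]
[477.3   5.5  99.7  25.3  84.4]
```

View pics/t2c.png

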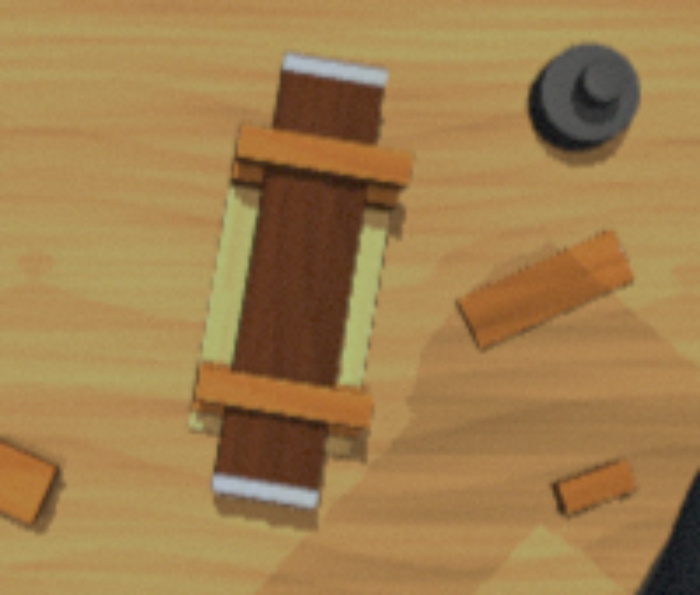

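The crop shows both stickers square across the board over the bearers, at crop (325,158) and (283,397). The offcuts and the weight are untouched. Next is the short board.

```bash

python3 -m handwheel '[{"linear":[0.01,-0.01,-0.3],"yaw":0,"jaw":1},{"linear":[0.01,-0.01,-0.6],"yaw":0,"jaw":1},{"linear":[0.01,-0.01,-0.9],"yaw":0,"jaw":1},{"linear":[0.01,-0.01,-1.08],"yaw":0,"jaw":1},{"linear":[0.01,-0.01,-1.08],"yaw":0,"jaw":1}]'  >/dev/null; python3 p.py
python3 -m handwheel '[{"linear":[0,0,0],"yaw":0,"jaw":0.2},{"linear":[0,0,0],"yaw":0,"jaw":0.1},{"linear":[0,0,0],"yaw":0,"jaw":0.1},{"linear":[0,0,0],"yaw":0,"jaw":0.1},{"linear":[0,0,0],"yaw":0,"jaw":0.1}]' 30 >/dev/null; python3 p.py
python3 -m handwheel '[{"linear":[0,0,0.1],"yaw":0,"jaw":0.1},{"linear":[0,0,0.6],"yaw":0,"jaw":0.1},{"linear":[0,0,1.3],"yaw":0,"jaw":0.1},{"linear":[0,0,2],"yaw":0,"jaw":0.1},{"linear":[0,0,2.6],"yaw":0,"jaw":0.1}]' >/dev/null; python3 p.py
```

```text
[ 0.5006 -0.3518 -0.014 ] yaw 24.18 gap 0.0915 gf 0.0 F [-0.1 -0.3 -0.1] t 31.15 q6 0.44
[ 0.5011 -0.3523 -0.0129] yaw 24.18 gap 0.0598 gf 30.0 F [-1.3  0.9  5.7] t 31.775 q6 0.44
[ 0.5009 -0.3521  0.1183] yaw 24.18 gap 0.0601 gf 30.0 F [ 0.2 -0.5 -2.6] t 32.4 q6 0.44
```

```bash

python3 -m handwheel '[{"linear":[0.06,0.4,0],"yaw":-0.2,"jaw":0.1},{"linear":[0.15,1.1,0],"yaw":-0.5,"jaw":0.1},{"linear":[0.25,1.9,0],"yaw":-0.85,"jaw":0.1},{"linear":[0.35,2.7,0],"yaw":-1.25,"jaw":0.1},{"linear":[0.45,3.5,0],"yaw":-1.65,"jaw":0.1}]' >/dev/null
python3 -m handwheel '[{"linear":[0.1,0.8,0],"yaw":-0.4,"jaw":0.1},{"linear":[0.2,1.6,0],"yaw":-0.8,"jaw":0.1},{"linear":[0.3,2.4,0],"yaw":-1.2,"jaw":0.1},{"linear":[0.4,3,0],"yaw":-1.5,"jaw":0.1},{"linear":[0.44,3.42,0],"yaw":-1.64,"jaw":0.1}]' >/dev/null
python3 -m handwheel '[{"linear":[0,0,0],"yaw":0,"jaw":0.1},{"linear":[0,0,-0.2],"yaw":0,"jaw":0.1},{"linear":[0,0,-0.5],"yaw":0,"jaw":0.1},{"linear":[0,0,-0.7],"yaw":0,"jaw":0.1},{"linear":[0,0,-0.7],"yaw":0,"jaw":0.1}]' >/dev/null;python3 p.py
```

```text
[ 0.5447 -0.0064  0.0807] yaw 171.25 gap 0.06 gf 30.0 F [-0.5 -0.  -1. ] t 34.275 q6 1.6
```

```bash

python3 -m handwheel '[{"linear":[0.01,0.01,-0.1],"yaw":0,"jaw":0.1},{"linear":[0.01,0.01,-0.18],"yaw":0,"jaw":0.1},{"linear":[0.01,0.01,-0.22],"yaw":0,"jaw":0.1},{"linear":[0.01,0.01,-0.22],"yaw":0,"jaw":0.1}]' >/dev/null;python3 p.py
python3 -m handwheel '[{"linear":[0,0,-0.02],"yaw":0,"jaw":0.1},{"linear":[0,0,-0.02],"yaw":0,"jaw":0.1}]' >/dev/null;python3 p.py
python3 -m handwheel '[{"linear":[0,0,-0.02],"yaw":0,"jaw":0.1},{"linear":[0,0,-0.02],"yaw":0,"jaw":0.1}]' >/dev/null;python3 p.py
```

```text
[ 0.5459 -0.0057  0.0708] yaw 171.28 gap 0.0601 gf 30.0 F [ 0.2 -0.9 -1.3] t 34.775 q6 1.6
[ 0.546  -0.0057  0.0699] yaw 171.28 gap 0.06 gf 30.0 F [-0.1  0.2 -1.8] t 35.025 q6 1.6
[ 0.5459 -0.0057  0.0688] yaw 171.28 gap 0.06 gf 30.0 F [ 0.7  1.2 -2.4] t 35.275 q6 1.6
```

```bash

python3 -m handwheel '[{"linear":[0,0,-0.02],"yaw":0,"jaw":0.1},{"linear":[0,0,-0.02],"yaw":0,"jaw":0.1}]' >/dev/null;python3 p.py
python3 -m handwheel '[{"linear":[0,0,-0.02],"yaw":0,"jaw":0.1},{"linear":[0,0,-0.02],"yaw":0,"jaw":0.1}]' >/dev/null;python3 p.py
```

```text
[ 0.5461 -0.0057  0.0681] yaw 171.28 gap 0.0598 gf 30.0 F [-0.9  0.9  4.6] t 35.525 q6 1.6
[ 0.5461 -0.0057  0.0681] yaw 171.28 gap 0.0601 gf 30.0 F [-7.1  0.7 24.2] t 35.775 q6 1.6
```

```bash

python3 -m handwheel '[{"linear":[0,0,0.02],"yaw":0,"jaw":0.1},{"linear":[0,0,0.02],"yaw":0,"jaw":0.4},{"linear":[0,0,0.02],"yaw":0,"jaw":0.7},{"linear":[0,0,0.02],"yaw":0,"jaw":0.9},{"linear":[0,0,0.02],"yaw":0,"jaw":0.9}]' >/dev/null;python3 p.py
python3 -m handwheel '[{"linear":[0,0,0.3],"yaw":0,"jaw":0.9},{"linear":[0,0,1],"yaw":0,"jaw":0.9},{"linear":[0,0,1.8],"yaw":0,"jaw":0.9},{"linear":[0,0,2],"yaw":0,"jaw":0.9}]' >/dev/null
python3 -m handwheel '[{"linear":[0.46,-0.69,0],"yaw":0,"jaw":0.1},{"linear":[0.92,-1.38,0],"yaw":0,"jaw":0.1},{"linear":[1.38,-2.1,0],"yaw":0,"jaw":0.1},{"linear":[1.84,-2.8,0],"yaw":0,"jaw":0.1},{"linear":[2.3,-3.47,0],"yaw":0,"jaw":0.1}]' >/dev/null
python3 -m handwheel '[{"linear":[0,0,-0.6],"yaw":0,"jaw":0.1},{"linear":[0,0,-1.2],"yaw":0,"jaw":0.1},{"linear":[0,0,-1.7],"yaw":0,"jaw":0.1},{"linear":[0,0,-1.9],"yaw":0,"jaw":0.1},{"linear":[0,0,-1.9],"yaw":0,"jaw":0.1}]' >/dev/null;python3 p.py
python3 - <<'E'
from h import *
im=ctrl.camera("side")[:,:,::-1];cv2.imwrite("pics/s1.png",cv2.resize(im[100:260,250:440],None,fx=4,fy=3.7))
E
```

```text
[ 0.546  -0.0057  0.0677] yaw 171.28 gap 0.0861 gf 0.0 F [-0.1 -0.2  0.4] t 36.4 q6 1.6
[ 0.6607 -0.1791  0.0727] yaw 171.28 gap 0.0501 gf 0.0 F [ 0.1 -0.1  1.2] t 38.15 q6 1.37
```

View pics/s1.png

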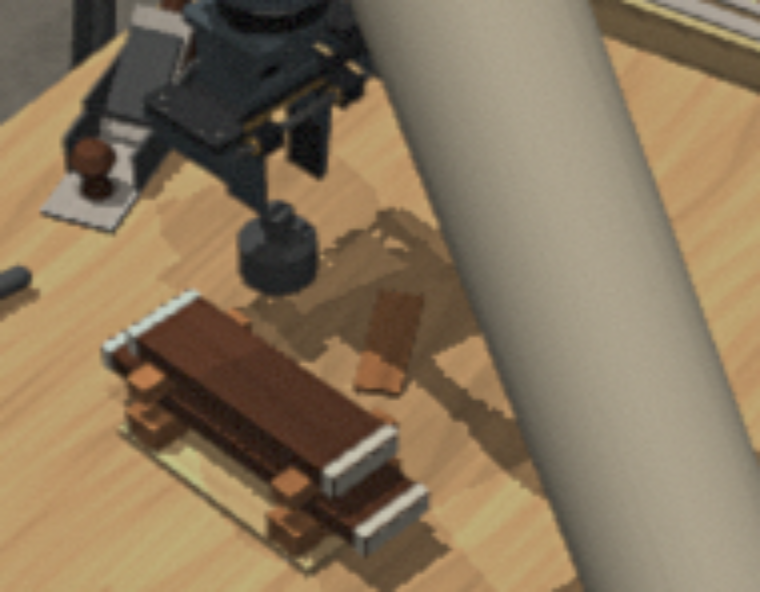

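The stack stands straight with the short board on top. The open fingers are above the knob at crop (280,215).

```bash

python3 -m handwheel '[{"linear":[0,0,-0.2],"yaw":0,"jaw":0.1},{"linear":[0,0,-0.4],"yaw":0,"jaw":0.1},{"linear":[0,0,-0.6],"yaw":0,"jaw":0.1},{"linear":[0,0,-0.8],"yaw":0,"jaw":0.1},{"linear":[0,0,-0.8],"yaw":0,"jaw":0.1}]' >/dev/null;python3 p.py
python3 -m handwheel '[{"linear":[0,0,-0.06],"yaw":0,"jaw":0.1},{"linear":[0,0,-0.12],"yaw":0,"jaw":0.1},{"linear":[0,0,-0.12],"yaw":0,"jaw":0.1}]' >/dev/null;python3 p.py
python3 - <<'E'
from h import *
im=ctrl.camera("side")[:,:,::-1];cv2.imwrite("pics/s2.png",cv2.resize(im[120:190,280:360],(800,600)))
E
```

```text
[ 0.6604 -0.179   0.0317] yaw 171.28 gap 0.0502 gf 0.0 F [-0.3  0.4  0.4] t 38.825 q6 1.37
[ 0.6609 -0.1791  0.0267] yaw 171.28 gap 0.0499 gf 0.0 F [-0.8 -0.3  0.7] t 39.2 q6 1.37
```

View pics/s2.png

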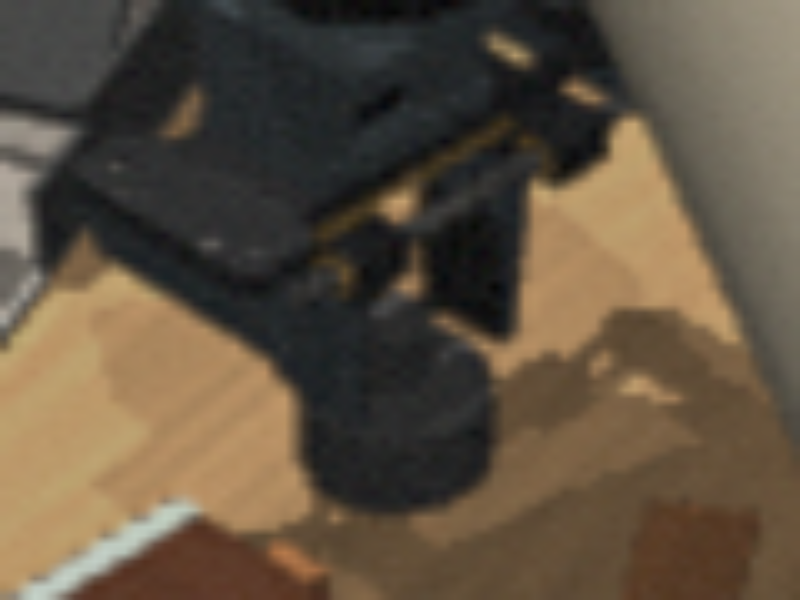

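The fingers straddle the knob at crop (400,310). I'll close gently and check.

```bash

python3 -m handwheel '[{"linear":[0,0,-0.02],"yaw":0,"jaw":-0.2},{"linear":[0,0,-0.02],"yaw":0,"jaw":-0.6},{"linear":[0,0,-0.02],"yaw":0,"jaw":-0.6},{"linear":[0,0,-0.02],"yaw":0,"jaw":-0.6},{"linear":[0,0,-0.02],"yaw":0,"jaw":-0.6}]' 35 >/dev/null;python3 p.py
python3 -m handwheel '[{"linear":[0,0,0.02],"yaw":0,"jaw":-0.6},{"linear":[0,0,0.1],"yaw":0,"jaw":-0.6},{"linear":[0,0,0.1],"yaw":0,"jaw":-0.6}]' >/dev/null;python3 p.py
```

```text
[ 0.661  -0.1796  0.0259] yaw 171.27 gap 0.0251 gf 35.0 F [-0.8 -4.6  0.8] t 39.875 q6 1.37
[ 0.6609 -0.1789  0.0309] yaw 171.29 gap 0.025 gf 35.0 F [ 0.2 -0.7 -7.8] t 40.25 q6 1.37
```

```bash

python3 -m handwheel '[{"linear":[0,0,0.3],"yaw":0,"jaw":-0.6},{"linear":[0,0,0.9],"yaw":0,"jaw":-0.6},{"linear":[0,0,1.6],"yaw":0,"jaw":-0.6},{"linear":[0,0,2.3],"yaw":0,"jaw":-0.6},{"linear":[0,0,2.6],"yaw":0,"jaw":-0.6}]' >/dev/null;python3 p.py
python3 -m handwheel '[{"linear":[-0.2,0.3,0],"yaw":0,"jaw":-0.6},{"linear":[-0.5,0.75,0],"yaw":0,"jaw":-0.6},{"linear":[-0.85,1.3,0],"yaw":0,"jaw":-0.6},{"linear":[-1.2,1.8,0],"yaw":0,"jaw":-0.6},{"linear":[-1.5,2.3,0],"yaw":0,"jaw":-0.6}]' >/dev/null
python3 -m handwheel '[{"linear":[-0.3,0.45,0],"yaw":0,"jaw":-0.6},{"linear":[-0.6,0.85,0],"yaw":0,"jaw":-0.6},{"linear":[-0.8,1.17,0],"yaw":0,"jaw":-0.6},{"linear":[-0.8,1.17,-0.2],"yaw":0,"jaw":-0.6},{"linear":[-0.8,1.17,-0.3],"yaw":0,"jaw":-0.6}]' >/dev/null
python3 -m handwheel '[{"linear":[0,0,0],"yaw":0,"jaw":-0.6},{"linear":[0,0,0],"yaw":0,"jaw":-0.6}]' >/dev/null;python3 p.py
```

```text
[ 0.6619 -0.1794  0.1638] yaw 171.28 gap 0.0248 gf 35.0 F [ 0.8  0.6 -9.8] t 40.875 q6 1.37
[ 0.5463 -0.006   0.1458] yaw 171.25 gap 0.0253 gf 35.0 F [ 0.5  0.2 -7.9] t 42.375 q6 1.6
```

```bash

python3 -m handwheel '[{"linear":[0,0,-0.1],"yaw":0,"jaw":-0.6},{"linear":[0,0,-0.2],"yaw":0,"jaw":-0.6},{"linear":[0,0,-0.28],"yaw":0,"jaw":-0.6},{"linear":[0,0,-0.28],"yaw":0,"jaw":-0.6}]' >/dev/null;python3 p.py
python3 -m handwheel '[{"linear":[0,0,-0.02],"yaw":0,"jaw":-0.6},{"linear":[0,0,-0.02],"yaw":0,"jaw":-0.6}]' >/dev/null;python3 p.py
python3 -m handwheel '[{"linear":[0,0,-0.02],"yaw":0,"jaw":-0.6},{"linear":[0,0,-0.02],"yaw":0,"jaw":-0.6}]' >/dev/null;python3 p.py
python3 - <<'E'
from h import *
a=ctrl.camera("side")[:,:,::-1];b=ctrl.camera("top")[:,:,::-1]
cv2.imwrite("pics/f1.png",np.hstack([cv2.resize(a[150:270,260:380],(400,400)),cv2.resize(b[130:290,280:440],(400,400))]))
E
```

```text
[ 0.5457 -0.0056  0.1314] yaw 171.28 gap 0.0251 gf 35.0 F [ 0.2 -0.5 -8.6] t 42.875 q6 1.6
[ 0.5461 -0.0057  0.1309] yaw 171.28 gap 0.0247 gf 35.0 F [ 0.   0.4 -9.2] t 43.125 q6 1.6
[ 0.5459 -0.0057  0.1298] yaw 171.28 gap 0.0253 gf 35.0 F [ 0.1  0.4 -9. ] t 43.375 q6 1.6
```

View pics/f1.png

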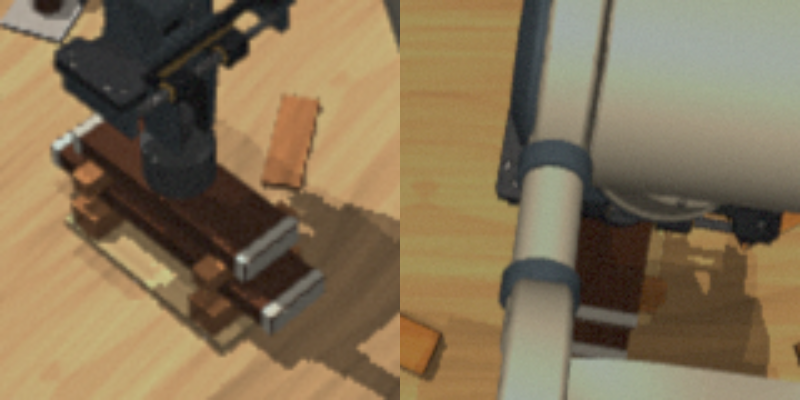

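The weight hangs just above the middle of the short board, at left crop (178,165). I'll lower it the last millimetre.

```bash

python3 -m handwheel '[{"linear":[0,0,-0.02],"yaw":0,"jaw":-0.6},{"linear":[0,0,-0.02],"yaw":0,"jaw":-0.6}]' >/dev/null;python3 p.py
python3 -m handwheel '[{"linear":[0,0,-0.01],"yaw":0,"jaw":-0.6},{"linear":[0,0,-0.01],"yaw":0,"jaw":-0.6}]' >/dev/null;python3 p.py
```

```text
[ 0.546  -0.0057  0.1289] yaw 171.28 gap 0.025 gf 35.0 F [ 0.3 -0.3 -7.3] t 43.725 q6 1.6
[ 0.5461 -0.0058  0.1287] yaw 171.28 gap 0.0254 gf 35.0 F [-2.9 -1.5  4.4] t 43.975 q6 1.6
```

```bash

python3 -m handwheel '[{"linear":[0,0,0],"yaw":0,"jaw":-0.4},{"linear":[0,0,0],"yaw":0,"jaw":-0.1},{"linear":[0,0,0],"yaw":0,"jaw":0.2},{"linear":[0,0,0],"yaw":0,"jaw":0.2},{"linear":[0,0,0],"yaw":0,"jaw":0.2}]' >/dev/null;python3 p.py
python3 -m handwheel '[{"linear":[0,0,0.3],"yaw":0,"jaw":0.2},{"linear":[0,0,0.9],"yaw":0,"jaw":0.2},{"linear":[0,0,1.6],"yaw":0,"jaw":0.2},{"linear":[0,0,2],"yaw":0,"jaw":0.2}]' >/dev/null
python3 -m handwheel '[{"linear":[-0.1,-0.9,0],"yaw":0,"jaw":0.2},{"linear":[-0.2,-1.8,0],"yaw":0,"jaw":0.2},{"linear":[-0.3,-2.7,0],"yaw":0,"jaw":0.2},{"linear":[-0.4,-3.6,0],"yaw":0,"jaw":0.2},{"linear":[-0.5,-4.5,0],"yaw":0,"jaw":0.2}]' >/dev/null
python3 -m handwheel '[{"linear":[0,-0.9,0],"yaw":0,"jaw":0.2},{"linear":[0,-1.6,0],"yaw":0,"jaw":0.2},{"linear":[0,-1.8,0],"yaw":0,"jaw":0.2},{"linear":[0,-1.8,0],"yaw":0,"jaw":0.2}]' >/dev/null;python3 p.py
python3 - <<'E'
from h import *
a=ctrl.camera("side")[:,:,::-1];b=ctrl.camera("top")[:,:,::-1]
cv2.imwrite("pics/f2.png",np.hstack([cv2.resize(a[150:270,260:380],(400,400)),cv2.resize(b[130:290,280:440],(400,400))]))
# expected pixels in the top crop: weight body top and board corners
S=lambda x,y,z:(545+x*np.cos(-.1527)-y*np.sin(-.1527),-5.8+x*np.sin(-.1527)+y*np.cos(-.1527),z)
P=np.array([S(0,0,141),S(0,0,171)]+[S(x,y,103) for x in(-100,100) for y in(-30,30)])/1000
print(((proj("top",P)-[280,130])*2.5+[400,0]).round())
E
```

```text
[ 0.546  -0.0057  0.1283] yaw 171.28 gap 0.0549 gf 0.0 F [-0.  -0.3 -0.2] t 44.6 q6 1.6
[ 0.5209 -0.3207  0.2288] yaw 171.24 gap 0.0546 gf 0.0 F [-1.   0.9 -0.5] t 46.225 q6 1.07
[[625. 187.]
 [630. 181.]
 [637. 327.]
 [560. 314.]
 [679.  73.]
 [603.  60.]]
```

View pics/f2.png

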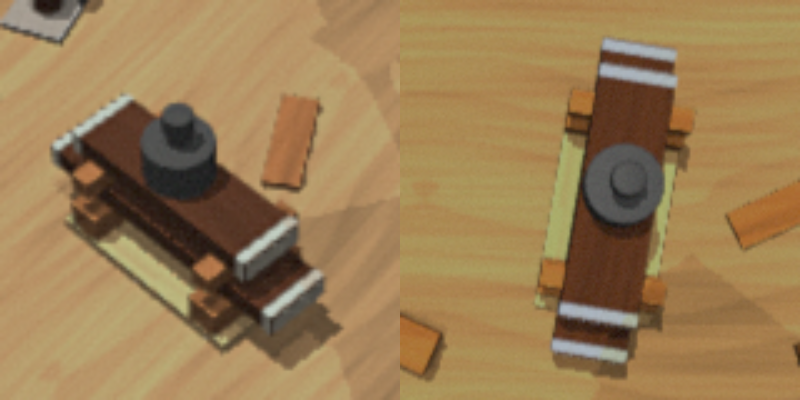

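The stack is aligned. The weight is at (625,184) against an expected (625,187), and the board corners match within a few pixels. Handing in.

```bash
python3 -c "
from bench import ctrl; print(ctrl.sign_off())"
```

```text
the job is handed in; nothing more can be done
None
```

The drying stack is built and handed in: long board, two stickers, short board and weight are centred over the base in the last pictures, with the gripper clear and about 46 s of the 131 s used; sign-off returned no verdict.

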